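Stack and cap the sewing-template jig

TASK

On the template jig, lay the pressboard separator over the hub, flat on the lower template and square with it (tab on the jig's left as seen from the robot), then stack the slotted aluminium template squarely on the separator with its black grip block towards the robot. Then screw the knurled end cap clockwise until it bottoms out, back it off a quarter turn, and finish with the cap still gripped at that position: do not let go of it. Leave the other things on the table where they stand.

Things in the scene. Friction and masses are not known exactly. Their poses are not given: they have to be found in the camera images.
- jig: Jig fixed to the table: steel base 150 x 120 x 12 mm, lower aluminium template 130 x 100 x 8 mm on it (top 20 mm above table; x -95..35, y -50..50 mm here), hub 32 mm across up to 54 mm. Origin: hub axis at table height; -x points roughly to the robot. 3 brass jaws in the hub (33.5 to 38.5 mm up) spread over the stack as the cap goes down: tips 14 to 20 mm from the axis at start, 32 mm at last.
- end_cap: Knurled dark steel cap on the hub: round, 36 mm across, 34 mm tall, captive on the thread. Origin: centre of its underside, on the hub axis; the frame rises and sinks with the cap but does not turn. Underside 62.4 mm above the table at cap_turn 0, 56.0 mm bottomed (1.27 mm per rad). Stays where left; turning takes about 0.07 N m.
- cap_top (a point): Centre of the cap's top face, 34 mm above its underside (90 to 96.4 mm above the table); a short white index line on this face runs out from the centre.
- cap_turn (a joint): Turn of the end cap in rad, growing clockwise seen from above (screwing on, down). Starts between 0.6 and 2.0; rigid stop (bottomed out) at 5.0. Counter-clockwise backs it off. Too far for one grip: turn, let go, go back, grip again.
- separator: Separator: pressboard sheet 130 x 100 x 4 mm, about 90 g, flat on the table; a round 46 mm hole drops over cap and hub; a tongue with an upstanding tab on its +y side. Origin: hole centre, underside. Spans x -95..35, y -50..50 mm, tongue to y = 72. Goes on with its axes along the jig's; seated, underside 20 mm above the table. Which sheet lies left or right varies.
- separator_tab (a point): Top centre of the separator's tab: a pressboard block 26 mm long (x), 10 mm thick (y), rising 30 mm above the sheet, centred at x = -30, y = +63 mm; this point is 34 mm above the underside. Pinch it across its thickness from above.
- template: Upper template: aluminium plate 130 x 100 x 6 mm with two long slots, about 220 g, flat on the table; a round 46 mm hole drops over cap and hub. Origin: hole centre, underside. Spans x -95..35, y -50..50 mm. Goes on with its axes along the jig's; seated on the separator, underside 24 mm above the table.
- template_grip (a point): Top centre of the template's black grip block: 22 mm long (x), 12 mm thick (y), rising 30 mm above the plate, centred at x = -60, y = 0 mm; this point is 36 mm above the underside. Pinch it across its thickness from above.
- cone_a: Bystander, leave alone: white thread cone, standing, 62 mm across the foot, 120 mm tall. Origin: centre of its underside.
- cone_b: Bystander, leave alone: black thread cone, standing, 62 mm across the foot, 120 mm tall. Origin: centre of its underside.
- bobbin: Bystander, leave alone: small steel bobbin, 32 mm across, 19 mm tall. Origin: centre of its underside.
- screwdriver: Bystander, leave alone: screwdriver with black handle lying flat, 130 mm long along its x axis. Origin: centre of its underside.
- needle_box: Bystander, leave alone: clear plastic needle box 50 x 80 x 22 mm. Origin: centre of its underside.
- clip_tray: Bystander, leave alone: empty grey plastic tray 90 x 140 x 30 mm. Origin: centre of its underside.
- pump_bottle: Bystander, leave alone: white plastic bottle, 60 mm across, 150 mm tall. Origin: centre of its underside.
Mind the look-alikes: they are no part of the job. Leave any pink look-alike of the template alone.

How it is judged:
By the outcome, as a careful person would: the job done as asked, in the order asked, and still so for the second after the job is handed in, while the arm keeps its last pose, push and grip.
It also fails if it takes over 72 s, if anything falls off the work surface, if the arm or the gripper's body presses on something with over 40 N, if the wrist force passes 120 N, or if a joint passes its speed limit or range.

ROBOT

A 6-joint arm with a two-finger parallel gripper is mounted at the origin on the work surface. World frame = base frame: x ahead of the robot, y to its left, z up, the work surface at z = 0. Lengths are in m, angles in degrees, forces in N, time in s.
With the tool pointing down it reaches from about 0.25 to 0.725 m from the base axis. Payload 9.7 kg.
Tool frame: the origin (TCP) lies at the very end of the fingers, on their centre line; the grasp point (between the pads) lies grasp_offset behind it (grasp_offset is the distance from the TCP to the grasp point, in m); z points along the fingers, y is the line along which they close (so a half turn about z gives the same grasp; the last joint's range is limited). The gripper opens to 85 mm and grips with 20 to 120 N. Pads are 22 mm wide; open, the fingers measure 114 mm over their backs; the gripper's body (76 mm by 85 mm) begins 54 mm behind the grasp point. The pads swing forward as they close: fully open they stand 13 mm farther back than shut.
Start: joints at [-75.573, 4.979, 10.078, 95.1, 0, 90], TCP at [0.137, -0.533, 0.231] pointing down, gripper open.
Joint ranges: [-179.16, 179.16], [-48.56, 103.87], [-65.8, 70.77], [-126.05, 130.52], [-82.76, 87.17], [-180, 180]. Speed limits (degrees/s): [127.2, 127.2, 147.25, 180, 180, 180].

INTERFACE

Orientations are given as [roll, pitch, yaw] about the fixed x, y, z axes, in that order (R = Rz(yaw) Ry(pitch) Rx(roll)).
In Python, from workcell import get_obs, camera, calibration, job_done, recognise, cut_out, mark_of, grasp_offset gives the robot as it stands.
- The arm moves only by the tool servo_tool, never from a script. Its argument "moves" is a list of rows, each a list of 3 entries, a list of its own where there are three numbers: the turn, a rotation vector about the tool's x, y, z in degrees, then the shift along the tool's x, y, z in m, then the opening in per cent of the stroke, from 0 (shut) to 100 (fully open). In form: [[[ax, ay, az], [x, y, z], claw], ...]. A call has 1 to 12 rows; each row shifts and turns the commanded pose from where the row before left it, along the tool's axes as they then stand; what a row does not reach is not made up. A row lasts 1/10 s, in which the tool goes at most 50 mm and 8.59 degrees, less where a joint would pass 70% of its speed; a pose out of reach is approached as far as the arm can. A call is refused whole if a number of a shift passes 0.05 or a number of a turn 8.59, either way. A call with a gripper value outside its range is refused whole. The fingers move at their own pace and stop on an object; "force" is the grip in N (left out, the last holds). Time passes only in rows, so rows that do not move let the fingers close. It gives the time, the measured TCP pose, the force, the opening and the grip force at its end, in the units of the state.
- get_obs(): the state, without advancing time (a new reading comes with each control period).
- camera(name): name is "side" or "top" or "wrist"; returns (picture, depth): 400x640x3 uint8, red, green, blue; 400x640 float32, m along the optical axis (not along the pixel's ray), 0 where there is no reading.
- calibration(name): a dict with "camera_matrix" (3x3 intrinsics, pixels), "R" (3x3) and "t" (3): a world point X has camera coordinates R X + t. Camera axes: x right, y down, z forward; pixel columns grow to the right and rows downward; lengths in m; the calibration is good to about 2 mm. A picture is of the moment at which its call begins: read the wrist's pose just before it. calibration takes no time and is no camera call; for the wrist camera it gives the pose at the moment of the call.
- job_done(): hands the job in; it is judged then, once.
Trained networks look in the newest picture that a camera, given by its name, has taken for a name from the list of things; names that differ only in an ending like _2 or _b are one class to them, and where a whole thing is asked for, a point or a joint stands for the part that bears it (a point fixed in the world has none). Each returns a list of dicts, best first, with "score" (0 to 1); they miss things now and then, are a little off and sometimes report something else, mostly with a low value. They report only what shows in the picture. A call takes as long as a camera call. They do not tell look-alikes from the thing itself.
- recognise(name, camera): "xyz" ([x, y, z] in m, in the coordinates of the camera as it stood for that picture, good to about 4 mm: the middle of the surface that is visible of it).
- cut_out(name, camera): "mask" (400x640 bool, what is visible of it).
- mark_of(name, camera): "xyz" ([x, y, z] in m, in the coordinates of the camera as it stood for that picture, good to about 4 mm: a listed point, or the origin of a listed thing).
The state is a dict: "time": time; "q": joint angles; "qd": joint speeds; "joint_efforts": joint torques, N m; "ee_pos": TCP position; "tcp_rot": TCP orientation; "wrist_force": force on the tool from outside, world axes, zero at the start; "torque": the same for the moment, N m; "opening": finger opening in m; "grasp_force": force on a finger pad.
Only numpy, scipy, OpenCV 4.12 (cv2) and the standard library are available. Lean on these libraries where they do the work, as an engineer would, in place of code of your own. Each camera call takes 0.05 s, during which the arm holds its last target. There are 200 camera calls.

## Working session

There is one attempt and no reset: what is moved stays moved. The work goes in short steps, Python scripts to look and compute and a tool call to move; the robot and the scene stay as the last step left them, time stands still between calls to the robot, and variables do not carry over. Pictures are saved under pics/ and viewed, at most 10 in all, crops included, and the job is handed in when it is done.

Besides the shell and the picture viewer there is one more tool, called after "Emit:" as name([rows], argument=value, ...), one row to a line, values as JSON. servo_tool: Moves the arm, as the interface text tells. Its arguments: {"type":"object","properties":{"moves":{"type":"array"},"force":{"type":"number"}},"required":["moves"]}

```bash
mkdir -p pics; ls
cat > h.py <<'E'
import numpy as np, cv2
from workcell import *
def w(cam,p,c=None):
    c=c or calibration(cam); return np.array(c["R"]).T@(np.array(p)-np.array(c["t"]))
def px(cam,P,c=None):
    c=c or calibration(cam); q=np.array(c["camera_matrix"])@(np.array(c["R"])@np.array(P)+np.array(c["t"])); return q[:2]/q[2]
def cloud(cam,depth,mask,c=None):
    c=c or calibration(cam); K=np.array(c["camera_matrix"]); v,u=np.nonzero(mask&(depth>0)); z=depth[v,u]
    P=np.stack([(u-K[0,2])/K[0,0]*z,(v-K[1,2])/K[1,1]*z,z]); return ((np.array(c["R"]).T@(P-np.array(c["t"])[:,None])).T)
def save(n,im): cv2.imwrite("pics/"+n,cv2.cvtColor(im,cv2.COLOR_RGB2BGR))
E
python3 - <<'E'
from h import *
o=get_obs(); print(o, grasp_offset if not callable(grasp_offset) else grasp_offset())
ims=[]
for cam in ("top","side"):
    im,d=camera(cam); save(cam+"0.png",im)
    for n in ("cap_top","separator_tab","template_grip","end_cap","jig","separator","template"):
        for r in mark_of(n,cam)[:3]:
            P=w(cam,r["xyz"]); print(cam,n,round(r["score"],2),P.round(3),px(cam,P).round())
E
```

```text
pics
{'time': 0.0, 'q': array([-7.55724401e+01,  5.01089313e+00,  1.00327219e+01,  9.50977935e+01,
        1.15643684e-03,  9.00007397e+01]), 'qd': array([ 0.04828063,  0.00725244, -0.0308467 ,  0.04018995, -0.01975685,
        0.05643296]), 'joint_efforts': array([ 9.01668063e-04, -5.20384312e+01,  4.64811873e+01,  1.60835381e-02,
        1.71246347e-05,  7.06814873e-06]), 'ee_pos': array([ 0.13698469, -0.53243364,  0.23056953]), 'tcp_rot': array([-1.79924035e+02, -1.15545511e-03,  1.44268186e+01]), 'wrist_force': array([ 0.23825038, -0.10772096,  0.7170375 ]), 'torque': array([0.00621115, 0.02527638, 0.00347178]), 'grasp_force': 0.0, 'opening': 0.08564829488927783} 0.0187
top cap_top 0.48 [0.577 0.028 0.095] [351. 183.]
top separator_tab 0.59 [ 0.504 -0.234  0.035] [445. 214.]
top template_grip 0.66 [0.311 0.406 0.035] [208. 280.]
top template_grip 0.57 [0.448 0.307 0.039] [246. 230.]
top end_cap 0.63 [0.578 0.03  0.063] [350. 184.]
top jig 0.63 [ 0.574  0.027 -0.005] [349. 188.]
top separator 0.92 [ 0.518 -0.299 -0.004] [465. 211.]
top separator 0.7 [ 0.427  0.561 -0.002] [157. 235.]
top template 0.96 [ 0.502  0.293 -0.002] [254. 211.]
top template 0.68 [ 0.265  0.367 -0.004] [225. 296.]
top template 0.51 [0.576 0.03  0.064] [350. 184.]
side cap_top 0.67 [0.577 0.028 0.096] [308. 176.]
side separator_tab 0.96 [ 0.506 -0.226  0.034] [338. 144.]
side separator_tab 0.73 [0.578 0.033 0.007] [308. 202.]
side separator_tab 0.56 [0.573 0.032 0.063] [310. 186.]
side template_grip 0.75 [0.443 0.312 0.038] [353. 273.]
side template_grip 0.61 [0.313 0.407 0.04 ] [412. 312.]
side template_grip 0.42 [0.576 0.032 0.061] [308. 187.]
side end_cap 0.7 [0.572 0.029 0.06 ] [310. 187.]
side jig 0.95 [0.574 0.035 0.009] [310. 201.]
side separator 0.78 [ 0.517 -0.296  0.007] [336. 140.]
side template 0.87 [0.501 0.297 0.001] [328. 277.]
```

View pics/top0.png

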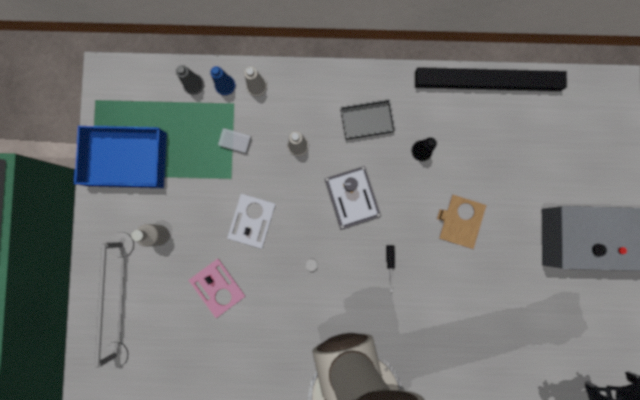

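View pics/side0.png

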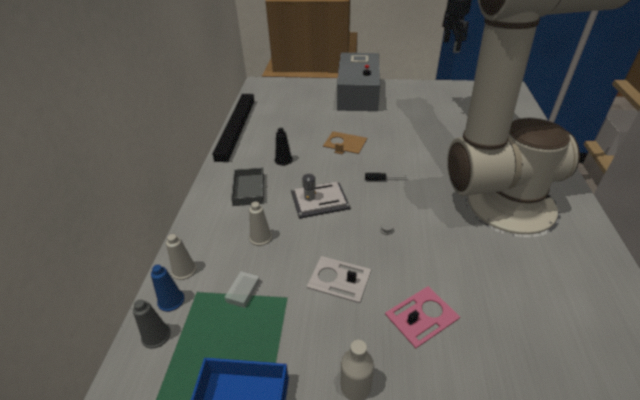

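```bash
cat > fit.py <<'E'
from h import *
# plane outlines by colour-free height: fit min-area rectangles to cut-outs
cam="top"; im,d=camera(cam); 
for n in ("separator","template"):
    for r in cut_out(n,cam)[:2]:
        P=cloud(cam,d,r["mask"]); z=np.median(P[:,2]); Q=P[abs(P[:,2]-z)<.006][:,:2]
        rc=cv2.minAreaRect((Q*1000).astype(np.float32)); print(n,round(r["score"],2),len(Q),"z",z.round(4),np.round(rc[0]),np.round(rc[1]),round(rc[2],1))
E
python3 fit.py
```

```text
separator 0.6 1451 z 0.0036 [ 490. -283.] [121. 130.] 73.1
template 0.74 1267 z 0.005 [473. 299.] [103. 131.] 74.6
template 0.58 1157 z 0.0051 [286. 387.] [131.  99.] 38.7
```

The top picture shows the jig with its dark cap at (351,184), the brown separator with its hole at (465,212) and tab at (443,215), and the bare-metal template with its hole at (254,210) and black grip at (247,231). The look-alikes for the template are the pink plate (217,288), to be left alone, and the jig's own lower template (353,197). For the grip, the pink plate has one at (208,280). The separator has no rival, because the networks' second hit at (157,235) is the bottle. I choose the separator at (465,212) and the template at (254,210), and will check both close up.

Run:
```python
from h import *
c=calibration("wrist"); R=np.array(c["R"]); o=get_obs()
C=-R.T@np.array(c["t"]); print("cam pos",C.round(3),"fwd",R[2].round(3),"right",R[0].round(3)); print(np.array(c["camera_matrix"]).round())
y=np.radians(o["tcp_rot"][2]); d=C-o["ee_pos"]; print("tool xyz", np.cos(y)*d[0]+np.sin(y)*d[1], np.sin(y)*d[0]-np.cos(y)*d[1], -d[2])
im=cv2.imread("pics/top0.png"); a=cv2.resize(im[180:320,180:320],(400,400),interpolation=2); b=cv2.resize(im[150:290,380:520],(400,400),interpolation=2); cv2.imwrite("pics/crop.png",np.hstack([a,b]))
```

```text
cam pos [ 0.213 -0.514  0.373] fwd [-0.296 -0.077 -0.952] right [ 0.25  -0.968  0.001]
[[288.   0. 315.]
 [  0. 288. 198.]
 [  0.   0.   1.]]
tool xyz 0.07833697310904664 0.0004731432312482624 -0.141664428690117
```

View pics/crop.png

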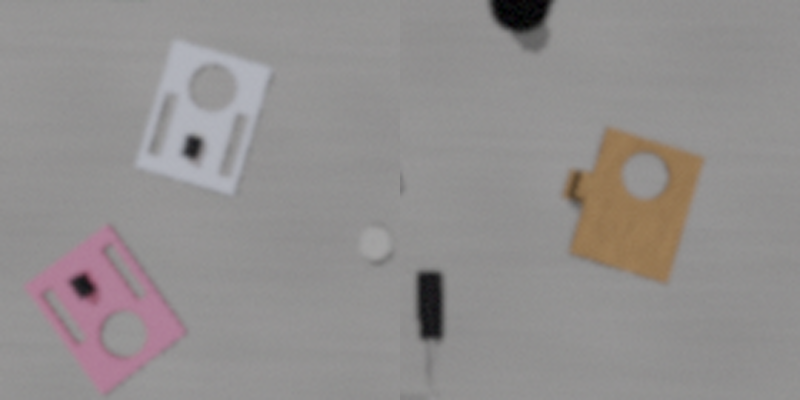

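The crop confirms both choices. On the left, the white aluminium plate has its black grip towards the robot (195,147) and the pink look-alike is at (110,310). On the right, the pressboard has its tab at (573,185). I move above the jig first for one close look.

Emit:
servo_tool([
  [[0,0,0],[0.036,-0.03,0],100],
  [[0,0,0],[0.036,-0.03,0],100],
  [[0,0,0],[0.036,-0.03,0],100],
  [[0,0,0],[0.036,-0.03,0],100],
  [[0,0,0],[0.036,-0.03,0],100],
  [[0,0,0],[0.036,-0.03,0],100],
  [[0,0,0],[0.036,-0.03,0],100],
  [[0,0,0],[0.036,-0.03,0],100],
  [[0,0,0],[0.036,-0.03,0],100],
  [[0,0,0],[0.036,-0.03,0],100],
  [[0,0,0],[0.036,-0.03,0],100],
  [[0,0,0],[0.036,-0.03,0],100],
])

```text
time: 2.15
ee_pos: [0.4665, -0.0745, 0.2315]
tcp_rot: [180.0, -0.0, 14.4]
wrist_force: [0.7, -1.1, 0.1]
opening: 0.0852
grasp_force: 0.0
```

Emit:
servo_tool([
  [[0,0,0],[0.036,-0.03,0],100],
  [[0,0,0],[0.036,-0.03,0],100],
  [[0,0,0],[0,0,0],100],
  [[0,0,0],[0,0,0],100],
])

```text
time: 2.55
ee_pos: [0.5206, 0.0005, 0.2308]
tcp_rot: [-180.0, 0.1, 14.6]
wrist_force: [-0.6, -0.7, 0.1]
opening: 0.0848
grasp_force: 0.0
```

```bash
cat > look.py <<'E'
from h import *
import sys
def rect(n,r,d,c,zr=None):
    P=cloud("wrist",d,r["mask"],c); z=np.median(P[:,2]) if zr is None else zr; Q=P[abs(P[:,2]-z)<.004][:,:2]
    rc=cv2.minAreaRect((Q*1000).astype(np.float32)); print(" rect",n,round(r["score"],2),len(Q),"z",z.round(4),np.round(rc[0],1),np.round(rc[1],1),round(rc[2],2))
if __name__=="__main__":
    c=calibration("wrist"); im,d=camera("wrist"); save(sys.argv[1],im); np.savez("last.npz",d=d,**{k:np.array(v) for k,v in c.items()})
    o=get_obs(); print(o["time"],o["q"].round(2),o["ee_pos"].round(4),o["tcp_rot"].round(2),"op",o["opening"].round(4),"F",o["wrist_force"].round(1))
    for n in sys.argv[2:]:
        for r in mark_of(n,"wrist")[:2]:
            P=w("wrist",r["xyz"],c); print(n,round(r["score"],2),P.round(4),px("wrist",P,c).round())
        if n in("jig","separator","template"):
            for r in cut_out(n,"wrist")[:2]: rect(n,r,d,c)
E
python3 look.py w1.png cap_top end_cap jig separator separator_tab template template_grip
```

```text
Traceback (most recent call last):
  File "look.py", line 8, in <module>
    o=get_obs(); print(o["time"],o["q"].round(2),o["ee_pos"].round(4),o["tcp_rot"].round(2),"op",o["opening"].round(4),"F",o["wrist_force"].round(1))
                                                                                                 ^^^^^^^^^^^^^^^^^^
AttributeError: 'float' object has no attribute 'round'
```

View pics/w1.png

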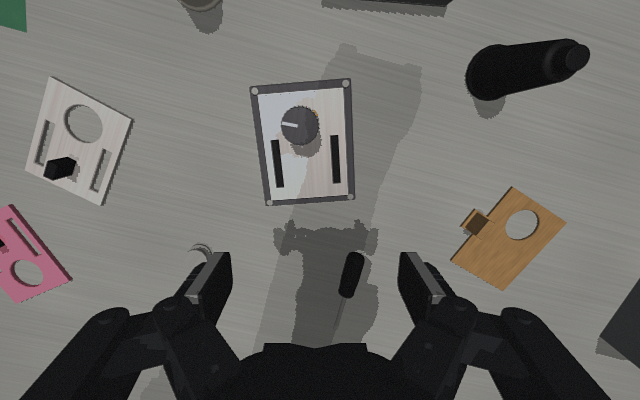

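This one wrist view shows the jig at (303,140), with the cap at (300,125) and its index line pointing left. The template is at (78,140) with its grip at (60,168), and the separator at (510,238) with its tab at (475,222). I fit all three from it.

```bash
sed -i 's/o\["opening"\].round(4)/round(o["opening"],4)/' look.py
python3 look.py w2.png cap_top end_cap jig separator separator_tab template template_grip
```

```text
2.65 [-1.000e-01  8.700e-01  5.810e+00  9.495e+01 -1.000e-02  1.655e+02] [ 0.5201 -0.0009  0.2314] [1.7999e+02 1.0000e-02 1.4400e+01] op 0.0855 F [-0.7  0.7  0.4]
cap_top 0.76 [0.5722 0.0235 0.0926] [303. 130.]
end_cap 0.94 [0.5723 0.0271 0.0578] [301. 127.]
jig 0.59 [ 0.5756  0.0234 -0.0041] [307. 121.]
 rect jig 0.57 7562 z 0.0189 [547.1  19.4] [144.1 111.7] 19.7
separator 0.9 [ 5.184e-01 -2.997e-01 -5.000e-04] [521. 222.]
 rect separator 0.61 5195 z 0.0032 [ 490.4 -280.4] [123.9 130. ] 73.56
 rect separator 0.44 322 z 0.0173 [359.4 131.2] [25.5 33. ] 43.69
separator_tab 0.68 [ 0.5069 -0.2308  0.0326] [485. 228.]
template 0.82 [ 0.4986  0.2909 -0.001 ] [ 86. 128.]
template 0.63 [ 0.2602  0.3705 -0.0019] [ 29. 273.]
 rect template 0.74 6141 z 0.0048 [474.8 300. ] [102.1 130.5] 74.73
 rect template 0.6 3178 z 0.0044 [286.8 388.4] [129.8 104.1] 37.86
template_grip 0.58 [0.45   0.3077 0.0353] [ 48. 167.]
```

```bash
cat > fit2.py <<'E'
from h import *
def bp(uv,c,z):
    K=np.array(c["camera_matrix"]);R=np.array(c["R"]);t=np.array(c["t"]);C=-R.T@t
    r=np.c_[(uv[:,0]-K[0,2])/K[0,0],(uv[:,1]-K[1,2])/K[1,1],np.ones(len(uv))]@R
    return (C+r*((z-C[2])/r[:,2])[:,None])[:,:2]
def fit(mask,c,z,name):
    m=(mask*255).astype(np.uint8)
    cs,_=cv2.findContours(m,cv2.RETR_CCOMP,cv2.CHAIN_APPROX_NONE)
    cs=sorted(cs,key=cv2.contourArea)[::-1]
    rc=cv2.minAreaRect((bp(cs[0][:,0].astype(float),c,z)*1000).astype(np.float32))
    print(name,"outer",np.round(rc[0],1),np.round(rc[1],1),round(rc[2],2))
    h=bp(cs[1][:,0].astype(float),c,z)*1000 if len(cs)>1 else None
    if h is not None and len(h)>20:
        (x,y),ax,_=cv2.fitEllipse(h.astype(np.float32)); print("  hole",round(x,1),round(y,1),np.round(ax,1))
if __name__=="__main__":
    c=calibration("wrist"); im,d=camera("wrist"); hsv=cv2.cvtColor(im,cv2.COLOR_RGB2HSV); g=hsv[...,2]
    for n,z in(("jig",.020),("separator",.004),("template",.006)):
        r=cut_out(n,"wrist")[0]; m=r["mask"]; M=cv2.dilate(m.astype(np.uint8),np.ones((5,5)))>0
        print(n,np.percentile(g[m],[5,25,50,75,95]))
        fit(m,c,z,n+" mask")
        if n=="separator": fit(M&(hsv[...,1]>70),c,z,n+" col")
        if n=="jig":
            for th in(95,110,125): fit(m&(g>th),c,z,f"jig lower {th}")
            fit(m,c,.012,"jig base")
            P=cloud("wrist",d,m,c); q=P[(P[:,2]>.085)&(P[:,2]<.1)]; print("cap top mean",q.mean(0).round(4),(q.max(0)/2+q.min(0)/2).round(4),np.ptp(q,axis=0).round(3))
            v=P[(P[:,2]>.017)&(P[:,2]<.023)]; rc=cv2.minAreaRect((v[:,:2]*1000).astype(np.float32)); print("depth lower",np.round(rc[0],1),np.round(rc[1],1),round(rc[2],2))
    X=np.array([[254,91],[346,83],[351,197],[269,202.]]); print("bolts",(bp(X,c,.013)*1000).round(1).tolist())
E
python3 fit2.py
```

```text
jig [ 36.  75. 161. 176. 184.]
jig mask outer [548.   19.3] [147.7 117.2] 18.64
jig lower 95 outer [546.4  18.9] [145.1 114.2] 18.13
  hole 570.2 30.3 [43.6 47.4]
jig lower 110 outer [543.   19.1] [137.3 112.1] 19.1
  hole 564.5 26.2 [45.3 62.5]
jig lower 125 outer [543.7  21.1] [134.4 104.8] 19.04
  hole 564.4 26.3 [45.9 62.7]
jig base outer [547.   19.3] [151.1 119.9] 18.64
cap top mean [0.5758 0.0291 0.0929] [0.5753 0.0293 0.0903] [0.037 0.037 0.01 ]
depth lower [546.9  19.3] [130.3 100. ] 19.04
separator [ 66. 137. 140. 143. 147.]
separator mask outer [ 490.8 -278.4] [125.6 131.1] 74.25
  hole 517.1 -296.4 [43.4 46.7]
separator col outer [ 491.  -278.9] [124.  129.7] 73.74
  hole 517.2 -296.8 [44.9 46.4]
template [ 72. 156. 169. 170. 172.]
template mask outer [290.  384.7] [129.6 106.4] 37.9
  hole 267.8 365.2 [39.8 45.3]
bolts [[594.8, 91.2], [630.1, -10.8], [498.1, -56.4], [464.5, 46.4]]
```

Fits agree: hub (0.575, 0.029), jig yaw +19.0° (lower plate fits 130 x 100, hub and cap centre coincide). The separator's hole is at (0.517, -0.297) with yaw -16.3°, so its tab is at (0.506, -0.228). Next I go to the tab.

Emit:
servo_tool([
  [[0,0,0],[-0.014,0.0434,0],100],
  [[0,0,0],[-0.014,0.0434,0],100],
  [[0,0,0],[-0.014,0.0434,0],100],
  [[0,0,0],[-0.014,0.0434,0],100],
  [[0,0,0],[-0.014,0.0434,0],100],
  [[0,0,7.7],[0,0,0.04],100],
  [[0,0,7.7],[0,0,0.04],100],
  [[0,0,7.7],[0,0,0.04],100],
  [[0,0,7.7],[0,0,0.04],100],
  [[0,0,0],[0,0,0],100],
  [[0,0,0],[0,0,0],100],
])

```text
time: 4.45
ee_pos: [0.5067, -0.2278, 0.072]
tcp_rot: [-180.0, 0.0, -16.1]
wrist_force: [-0.4, 0.3, 1.2]
opening: 0.0857
grasp_force: 0.0
```

```bash
python3 look.py w3.png separator_tab separator
```

```text
4.5 [-24.2    5.61  -6.7   77.57  -0.   171.95] [ 0.5076 -0.2282  0.0734] [ 1.7998e+02 -1.1000e-01 -1.6150e+01] op 0.0852 F [-0.   0.1  0.2]
separator_tab 0.92 [ 0.5058 -0.23    0.0319] [317. 227.]
 rect separator 0.7 16793 z 0.003 [ 490.2 -280.9] [123.3 130.8] 74.83
```

View pics/w3.png

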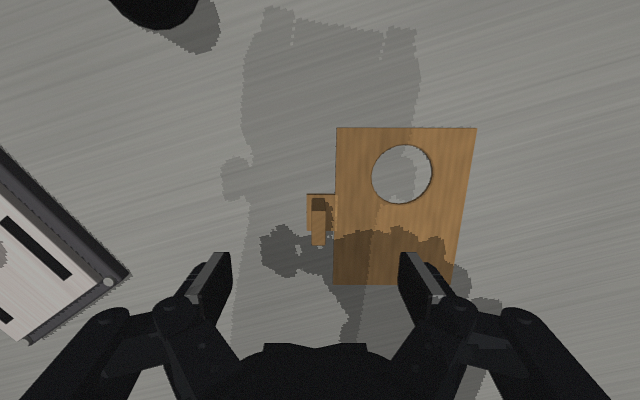

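The view shows the tab at (318,220), centred between the fingers, with the sheet's edges square to the picture. I descend and pinch.

Emit:
servo_tool([
  [[0,0,0],[0,0,0.035],100],
  [[0,0,0],[0,0,0.02],100],
  [[0,0,0],[0,0,0.008],100],
  [[0,0,0],[0,0,0],100],
  [[0,0,0],[0,0,0],0],
  [[0,0,0],[0,0,0],0],
  [[0,0,0],[0,0,0],0],
  [[0,0,0],[0,0,0],0],
  [[0,0,0],[0,0,0],0],
  [[0,0,0],[0,0,0],0],
  [[0,0,0],[0,0,0],0],
  [[0,0,0],[0,0,0],0],
], force=60)

```text
time: 5.85
ee_pos: [0.507, -0.228, 0.0087]
tcp_rot: [180.0, -0.0, -16.4]
wrist_force: [0.3, 1.4, 6.1]
opening: 0.0087
grasp_force: 59.2
```

Emit:
servo_tool([
  [[0,0,0],[0,0,-0.02],0],
  [[0,0,0],[0,0,-0.04],0],
  [[0,0,0],[0,0,-0.045],0],
  [[0,0,0],[0,0,-0.04],0],
  [[0,0,0],[-0.0085,-0.0375,0],0],
  [[0,0,0],[-0.0085,-0.0375,0],0],
  [[0,0,0],[-0.0085,-0.0375,0],0],
  [[0,0,0],[-0.0085,-0.0375,0],0],
  [[0,0,0],[-0.0085,-0.0375,0],0],
  [[0,0,0],[-0.0085,-0.0375,0],0],
  [[0,0,0],[-0.0085,-0.0375,0],0],
  [[0,0,0],[-0.0085,-0.0375,0],0],
])

```text
time: 7.05
ee_pos: [0.4877, -0.0333, 0.1616]
tcp_rot: [-175.0, 0.1, -6.8]
wrist_force: [-0.2, -0.8, 0.4]
opening: 0.0091
grasp_force: 58.8
```

Emit:
servo_tool([
  [[0,0,-7],[0,0,0],0],
  [[0,0,-7],[0,0,0],0],
  [[0,0,-7],[0,0,0],0],
  [[0,0,-7],[0,0,0],0],
  [[0,0,-7.4],[0,0,0],0],
  [[0,0,0],[0,0,0],0],
  [[0,0,0],[0,0,0],0],
])

```text
time: 7.75
ee_pos: [0.4881, -0.0342, 0.1616]
tcp_rot: [-175.9, -2.8, 28.2]
wrist_force: [-0.0, -0.0, -1.5]
opening: 0.009
grasp_force: 58.7
```

```bash
python3 look.py w4.png separator_tab separator end_cap
python3 - <<'E'
from h import *; from fit2 import fit
z=np.load("last.npz"); c={k:z[k] for k in("camera_matrix","R","t")}; im=cv2.imread("pics/w4.png"); hsv=cv2.cvtColor(im,cv2.COLOR_BGR2HSV)
m=hsv[...,1]>70; m[:, :]&=(z["d"]<.35); m=cv2.morphologyEx(m.astype(np.uint8),cv2.MORPH_OPEN,np.ones((3,3)))>0
P=cloud("wrist",z["d"],m,c); P=P[abs(P[:,2]-np.median(P[:,2]))<.012]
A=np.linalg.lstsq(np.c_[P[:,:2]-P[:,:2].mean(0),np.ones(len(P))],P[:,2],rcond=None)[0]; print("plane slopes deg",np.degrees(A[:2]).round(2),"z",A[2])
fit(m,c,A[2],"sep");
E
```

```text
7.8 [ -6.92  -4.2   -6.99  87.27   4.99 144.74] [ 0.4881 -0.0343  0.1615] [-175.89   -2.83   28.23] op 0.0093 F [-0.8  0.2 -1.3]
separator_tab 0.74 [ 0.4859 -0.039   0.1865] [316. 287.]
 rect separator 0.97 19482 z 0.1519 [512.3 -80.6] [129. 122.] 28.19
end_cap 0.91 [0.5737 0.0257 0.0615] [308.  79.]
plane slopes deg [0.49 5.02] z 0.151929905476062
sep outer [517.3 -75.9] [119.5 119.6] 26.44
  hole 543.4 -74.9 [42.7 45.6]
```

View pics/w4.png

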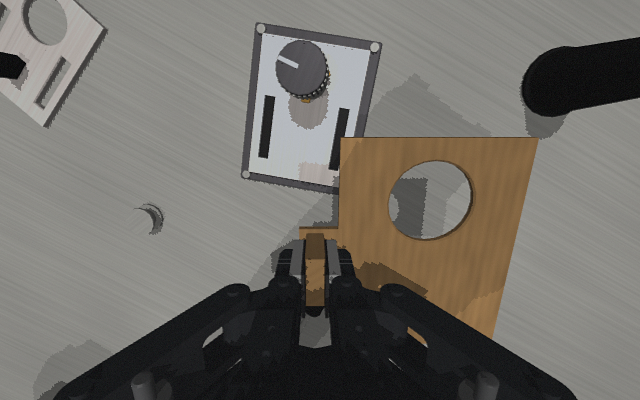

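The view shows the sheet still held, but tilted about 5°. Joint 6 hit its limit on the way over, so the tool leaned instead. I work out the levelling turn and the remaining shift.

```bash
cat > go.py <<'E'
from h import *
from scipy.spatial.transform import Rotation as Ro
def plan(target,yaw):
    o=get_obs(); Rc=Ro.from_euler("xyz",o["tcp_rot"],degrees=True); Rd=Ro.from_euler("xyz",[180,0,yaw],degrees=True)
    print("pose",o["ee_pos"].round(4),o["tcp_rot"].round(2),"q",o["q"].round(1),"op",round(o["opening"],4))
    print("turn",(Rc.inv()*Rd).as_rotvec(degrees=True).round(2),"then shift",(Rd.inv().apply(np.array(target)-o["ee_pos"])).round(4), "q6 at end", round((180+np.degrees(np.arctan2(target[1],target[0]))-yaw+180)%360-180,1))
if __name__=="__main__":
    import sys; a=list(map(float,sys.argv[1:])); plan(a[:3],a[3])
E
python3 go.py .5264 .079 .160 19
```

```text
pose [ 0.4882 -0.0345  0.1615] [-175.9    -2.83   28.33] q [ -6.9  -4.2  -7.   87.3   5.  144.6] op 0.0087
turn [-4.32 -2.49  9.43] then shift [ 0.0731 -0.0949  0.0015] q6 at end 169.5
```

Emit:
servo_tool([
  [[-2.2,-1.2,4.7],[0,0,0],0],
  [[-2.2,-1.2,4.7],[0,0,0],0],
  [[0,0,0],[0.024,-0.032,0],0],
  [[0,0,0],[0.024,-0.032,0],0],
  [[0,0,0],[0.024,-0.031,0.001],0],
  [[0,0,0],[0,0,0],0],
  [[0,0,0],[0,0,0],0],
])

```text
time: 8.7
ee_pos: [0.5251, 0.0794, 0.1601]
tcp_rot: [179.9, -0.0, 19.2]
wrist_force: [-0.0, -0.3, -0.7]
opening: 0.0092
grasp_force: 58.9
```

```bash
cat > held.py <<'E'
from h import *; from fit2 import bp,fit
from go import plan
c=calibration("wrist"); im,d=camera("wrist"); hsv=cv2.cvtColor(im,cv2.COLOR_RGB2HSV); save("held.png",im)
m=((hsv[...,1]>70)&(d<.35)).astype(np.uint8); m=cv2.morphologyEx(m,cv2.MORPH_OPEN,np.ones((3,3)))>0
P=cloud("wrist",d,m,c); P=P[abs(P[:,2]-np.median(P[:,2]))<.012]
A=np.linalg.lstsq(np.c_[P[:,:2]-P[:,:2].mean(0),np.ones(len(P))],P[:,2],rcond=None)[0]; print("slopes",np.degrees(A[:2]).round(2),"z",A[2].round(4))
fit(m,c,A[2],"sep")
P=cloud("wrist",d,d<.6,c); q=P[(P[:,2]>.085)&(P[:,2]<.1)&(np.hypot(P[:,0]-.5753,P[:,1]-.0292)<.03)]; 
if len(q): print("cap mid",(q.max(0)/2+q.min(0)/2).round(4),np.ptp(q,axis=0).round(3))
# right edge line (sheet far edge) for yaw: boundary points of top and right edges
cs=max(cv2.findContours(m.astype(np.uint8),cv2.RETR_EXTERNAL,cv2.CHAIN_APPROX_NONE)[0],key=cv2.contourArea)[:,0]
X=bp(cs.astype(float),c,A[2]); ep=cv2.approxPolyDP(cs[:,None],6,True)[:,0]; print("corners px",ep.tolist()); print((bp(ep.astype(float),c,A[2])*1000).round(1).tolist())
o=get_obs(); print(o["ee_pos"].round(4),o["tcp_rot"].round(2),o["q"].round(1),round(o["opening"],4))
E
python3 held.py
```

```text
slopes [-0.03  0.09] z 0.1544
sep outer [543.2  29.9] [125.3 121.8] 19.13
  hole 573.2 30.0 [44.1 45.4]
cap mid [0.5722 0.0206 0.0918] [0.03  0.019 0.008]
corners px [[341, 137], [338, 225], [299, 228], [306, 305], [324, 304], [323, 241], [335, 239], [362, 286], [402, 284], [491, 337], [538, 138]]
[[589.5, 87.1], [544.1, 71.6], [535.3, 91.5], [488.2, 71.5], [492.5, 61.3], [532.2, 76.2], [535.6, 70.2], [511.9, 44.3], [521.0, 22.3], [503.8, -47.7], [621.7, -7.0]]
[0.525  0.0787 0.1602] [ 1.7992e+02 -6.0000e-02  1.9100e+01] [ 8.600e+00  1.400e+00 -1.500e+00  8.700e+01 -1.000e-01  1.695e+02] 0.0088
```

View pics/held.png

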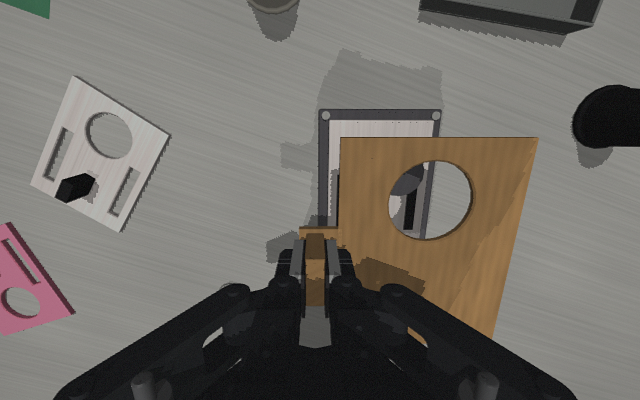

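The sheet is now level and square, with its hole at (0.573, 0.030) over the hub. I correct 2 mm forward and lower.

Emit:
servo_tool([
  [[0,0,0],[0.0022,0.001,0],0],
  [[0,0,0],[0,0,0.025],0],
  [[0,0,0],[0,0,0.025],0],
  [[0,0,0],[0,0,0.025],0],
  [[0,0,0],[0,0,0.025],0],
  [[0,0,0],[0,0,0.018],0],
  [[0,0,0],[0,0,0.008],0],
  [[0,0,0],[0,0,0],0],
])

```text
time: 9.55
ee_pos: [0.5273, 0.0776, 0.0338]
tcp_rot: [179.9, -0.0, 19.0]
wrist_force: [0.0, 0.7, 0.1]
opening: 0.0094
grasp_force: 58.8
```

Emit:
servo_tool([
  [[0,0,0],[0,0,0.001],0],
  [[0,0,0],[0,0,0.001],0],
  [[0,0,0],[0,0,0.001],0],
  [[0,0,0],[0,0,0.001],0],
  [[0,0,0],[0,0,0],0],
])

```text
time: 10.05
ee_pos: [0.5279, 0.0785, 0.0305]
tcp_rot: [179.9, -0.1, 19.1]
wrist_force: [-0.3, 0.5, -0.7]
opening: 0.0087
grasp_force: 58.8
```

Emit:
servo_tool([
  [[0,0,0],[0,0,0.001],0],
  [[0,0,0],[0,0,0],0],
  [[0,0,0],[0,0,0],35],
  [[0,0,0],[0,0,0],35],
  [[0,0,0],[0,0,0],35],
  [[0,0,0],[0,0,0],35],
  [[0,0,0],[0,0,-0.02],35],
  [[0,0,0],[0,0,-0.04],35],
  [[0,0,0],[0,0,-0.05],35],
  [[0,0,0],[0,0,-0.05],100],
  [[0,0,0],[0,0,0],100],
])

```text
time: 11.15
ee_pos: [0.5298, 0.0789, 0.1969]
tcp_rot: [179.8, -0.7, 19.1]
wrist_force: [-0.6, -0.0, 0.6]
opening: 0.0581
grasp_force: 0.0
```

```bash
cat > chk.py <<'E'
from h import *; from fit2 import bp
c=calibration("wrist"); im,d=camera("wrist"); save("chk.png",im); hsv=cv2.cvtColor(im,cv2.COLOR_RGB2HSV)
m=((hsv[...,1]>70)).astype(np.uint8); P=cloud("wrist",d,m>0,c); P=P[(P[:,2]>.015)&(P[:,2]<.033)&(np.hypot(P[:,0]-.55,P[:,1]-.03)<.13)]
A=np.linalg.lstsq(np.c_[P[:,:2]-P[:,:2].mean(0),np.ones(len(P))],P[:,2],rcond=None)[0]; print("slopes",np.degrees(A[:2]).round(2),"z",A[2].round(4))
Rj=np.array([[.9455,.3256],[-.3256,.9455]]); L=(P[:,:2]-[.5753,.0292])@Rj.T*1000
rc=cv2.minAreaRect(L.astype(np.float32)); print("in jig frame: rect",np.round(rc[0],1),np.round(rc[1],1),round(rc[2],2),"want (-30,11) 130x122; ranges x",np.percentile(L[:,0],[.3,99.7]).round(1),"y",np.percentile(L[:,1],[.3,99.7]).round(1))
r=cut_out("template","wrist")
for q in r[:2]:
    T=cloud("wrist",d,q["mask"],c); T=T[(T[:,2]<.012)]
    rc=cv2.minAreaRect((T[:,:2]*1000).astype(np.float32)); print("template",q["score"],np.round(rc[0],1),np.round(rc[1],1),round(rc[2],2))
for q in mark_of("template_grip","wrist")[:2]: print("grip",w("wrist",q["xyz"],c).round(4),q["score"])
from go import plan
plan([.446,.3075,.23],-15.3+180)
E
python3 chk.py
```

```text
slopes [ 0.06 -0.01] z 0.0231
in jig frame: rect [-30.7   9.3] [130.  122.1] 0.26 want (-30,11) 130x122; ranges x [-95.2  34.2] y [-51.3  69.1]
template 0.95 [283.  391.2] [133.4 112.8] 38.12
template 0.91 [472.8 302.8] [106.9 136.5] 75.24
grip [0.4492 0.3069 0.034 ] 0.75
pose [0.5275 0.0785 0.1891] [ 1.7993e+02 -9.0000e-02  1.9090e+01] q [ 8.500e+00  1.900e+00  2.200e+00  9.020e+01 -1.000e-01  1.694e+02] op 0.0793
turn [ 1.5000e-01  6.0000e-02 -1.4561e+02] then shift [ 0.1391  0.1993 -0.0409] q6 at end 49.9
```

View pics/chk.png

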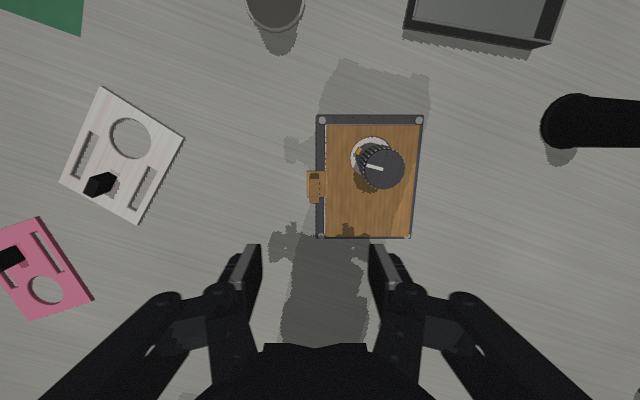

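The picture shows the separator lying flat on the lower plate with its tab at (316,186) on the left. It sits within about 2 mm and 0.3° of square (slopes under 0.1°). Next is the white template, whose grip is at (100,185) here. I use the half-turned grasp to keep joint 6 in range.

Emit:
servo_tool([
  [[0,0,-8.56],[0,0,0],100],
  [[0,0,-8.56],[0,0,0],100],
  [[0,0,-8.56],[0,0,0],100],
  [[0,0,-8.56],[0,0,0],100],
  [[0,0,-8.56],[0,0,0],100],
  [[0,0,-8.56],[0,0,0],100],
  [[0,0,-8.56],[0,0,0],100],
  [[0,0,-8.56],[0,0,0],100],
  [[0,0,-8.56],[0,0,0],100],
  [[0,0,-8.56],[0,0,0],100],
  [[0,0,-8.56],[0,0,0],100],
  [[0,0,-8.56],[0,0,0],100],
])

```text
time: 12.5
ee_pos: [0.5268, 0.0784, 0.1873]
tcp_rot: [-179.9, 0.0, 122.2]
wrist_force: [-0.7, -0.6, 0.0]
opening: 0.0854
grasp_force: 0.0
```

Emit:
servo_tool([
  [[0,0,-8.56],[0,0,0],100],
  [[0,0,-8.56],[0,0,0],100],
  [[0,0,-8.56],[0,0,0],100],
  [[0,0,-8.56],[0,0,0],100],
  [[0,0,-8.56],[0,0,0],100],
  [[0,0,0],[0.0278,0.0399,0],100],
  [[0,0,0],[0.0278,0.0399,0],100],
  [[0,0,0],[0.0278,0.0399,0],100],
  [[0,0,0],[0.0278,0.0399,0],100],
  [[0,0,0],[0.0278,0.0399,0],100],
  [[0,0,0],[0,0,0.02],100],
  [[0,0,0],[0,0,0],100],
])

```text
time: 13.7
ee_pos: [0.4444, 0.308, 0.1649]
tcp_rot: [-179.7, -0.1, 164.8]
wrist_force: [-0.2, -0.9, 0.2]
opening: 0.0855
grasp_force: 0.0
```

```bash
cat > tpl.py <<'E'
from h import *
from go import plan
c=calibration("wrist"); im,d=camera("wrist"); save("tpl.png",im)
for q in cut_out("template","wrist")[:2]:
    T=cloud("wrist",d,q["mask"],c); b=T[T[:,2]>.025]; T=T[(T[:,2]<.012)&(T[:,2]>.0035)]
    rc=cv2.minAreaRect((T[:,:2]*1000).astype(np.float32)); print("template",q["score"],np.round(rc[0],1),np.round(rc[1],1),round(rc[2],2),"block top",len(b),(b.max(0)/2+b.min(0)/2).round(4) if len(b) else "",b.max(0).round(4) if len(b) else "")
for q in mark_of("template_grip","wrist")[:2]: print("grip",w("wrist",q["xyz"],c).round(4),q["score"],px("wrist",w("wrist",q["xyz"],c),c).round())
plan([.447,.3075,.075],-15.3+180)
E
python3 tpl.py
```

```text
template 0.59 [290.9 386.9] [125.9  93.2] 38.13 block top 493 [0.3128 0.4065 0.0313] [0.3227 0.4172 0.0375]
grip [0.4513 0.3108 0.034 ] 0.81 [321. 195.]
grip [0.3095 0.4103 0.0346] 0.57 [394.   5.]
pose [0.4465 0.3069 0.1687] [-1.7993e+02  8.0000e-02  1.6456e+02] q [34.6  3.   1.1 88.1 -0.1 50. ] op 0.0856
turn [-0.07  0.08 -0.14] then shift [-0.0003  0.0007  0.0937] q6 at end 49.8
```

```bash
cat > tpl2.py <<'E'
from h import *
c=calibration("wrist"); im,d=camera("wrist"); save("tpl.png",im)
P=cloud("wrist",d,d<.5,c); P=P[np.hypot(P[:,0]-.475,P[:,1]-.3)<.1]
t=P[(P[:,2]>.0035)&(P[:,2]<.009)]; b=P[(P[:,2]>.030)&(P[:,2]<.042)]; g=P[abs(P[:,2])<.002]
print(len(t),len(b),len(g),"table z",np.median(g[:,2]).round(4),"plate z",np.median(t[:,2]).round(4),"block z",np.median(b[:,2]).round(4))
rc=cv2.minAreaRect((t[:,:2]*1000).astype(np.float32)); print("plate",np.round(rc[0],1),np.round(rc[1],1),round(rc[2],2))
rc=cv2.minAreaRect((b[:,:2]*1000).astype(np.float32)); print("block",np.round(rc[0],1),np.round(rc[1],1),round(rc[2],2))
E
python3 tpl2.py
```

```text
7246 270 14523 table z -0.0007 plate z 0.0052 block z 0.035
plate [475.  299.8] [100.6 130.4] 74.63
block [445.3 307.8] [12.  21.6] 75.25
```

View pics/tpl.png

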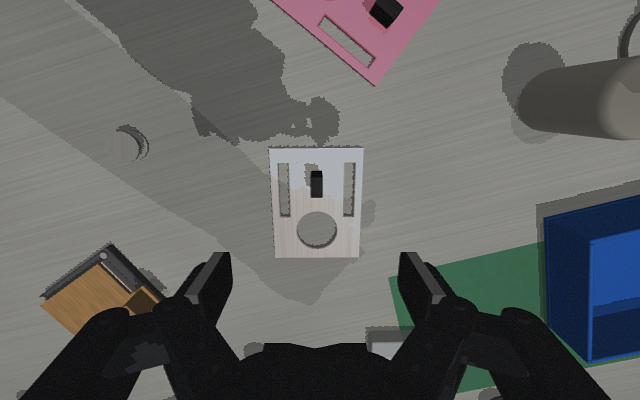

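The white plate lies square below the tool: block at (317,183), hole at (317,230), and its measured size of 130 x 100 mm fits. I descend and pinch firmly.

Emit:
servo_tool([
  [[0,0,0],[0.0012,0.0006,0.03],100],
  [[0,0,0],[0,0,0.045],100],
  [[0,0,0],[0,0,0.045],100],
  [[0,0,0],[0,0,0.025],100],
  [[0,0,0],[0,0,0.012],100],
  [[0,0,0],[0,0,0],0],
  [[0,0,0],[0,0,0],0],
  [[0,0,0],[0,0,0],0],
  [[0,0,0],[0,0,0],0],
  [[0,0,0],[0,0,0],0],
  [[0,0,0],[0,0,0],0],
  [[0,0,0],[0,0,0],0],
], force=110)

```text
time: 15.1
ee_pos: [0.4464, 0.3089, 0.0133]
tcp_rot: [179.9, 0.2, 164.6]
wrist_force: [-1.0, -0.7, 6.1]
opening: 0.0097
grasp_force: 108.1
```

Emit:
servo_tool([
  [[0,0,0],[0,0,0],0],
  [[0,0,0],[0,0,-0.02],0],
  [[0,0,0],[0,0,-0.04],0],
  [[0,0,0],[0,0,-0.04],0],
  [[0,0,0],[0,0,-0.04],0],
  [[0,0,0],[0,0,0],0],
])

```text
time: 15.7
ee_pos: [0.4473, 0.3099, 0.1581]
tcp_rot: [179.6, 0.4, 164.6]
wrist_force: [-0.0, -0.3, -1.9]
opening: 0.0098
grasp_force: 108.0
```

```bash
cat > held2.py <<'E'
from h import *
from go import plan
import sys
c=calibration("wrist"); im,d=camera("wrist"); save("held2_%d.png"%(get_obs()["time"]*10),im); o=get_obs()
P=cloud("wrist",d,d<.5,c); e=o["ee_pos"]; z0=e[2]-.006
t=P[(abs(P[:,2]-z0)<.02)&(np.hypot(P[:,0]-e[0],P[:,1]-e[1])<.13)]
for _ in range(4):
    A=np.linalg.lstsq(np.c_[t[:,:2]-e[:2],np.ones(len(t))],t[:,2],rcond=None)[0]; r=t[:,2]-np.c_[t[:,:2]-e[:2],np.ones(len(t))]@A; t=t[abs(r)<max(.003,1.5*r.std())]
y=np.radians(o["tcp_rot"][2]+180); gx=np.degrees(A[0]*np.cos(y)+A[1]*np.sin(y)); gy=np.degrees(-A[0]*np.sin(y)+A[1]*np.cos(y))
print(len(t),"slope along plate x,y",gx.round(2),gy.round(2),"z at tcp minus tcp",(A[2]-e[2]).round(4))
rc=cv2.minAreaRect((t[:,:2]*1000).astype(np.float32)); print("plate",np.round(rc[0],1),np.round(rc[1],1),round(rc[2],2))
R=np.array([[np.cos(y),np.sin(y)],[-np.sin(y),np.cos(y)]]); L=(t[:,:2]-e[:2])@R.T*1000; print("in tool-aligned plate axes from tcp: x",np.percentile(L[:,0],[.3,99.7]).round(1),"y",np.percentile(L[:,1],[.3,99.7]).round(1),"(ideal -35..95, -50..50)")
a=list(map(float,sys.argv[1:])); plan(a[:3],a[3])
E
python3 held2.py .5186 .0097 .16 199
```

```text
11132 slope along plate x,y 0.26 0.3 z at tcp minus tcp -0.0051
plate [469.  303.1] [100.9 117.3] 74.79
in tool-aligned plate axes from tcp: x [-35.1  35.6] y [-49.8  49.8] (ideal -35..95, -50..50)
pose [0.4466 0.3094 0.155 ] [179.79   0.3  164.62] q [34.8  2.8 -0.7 86.2 -0.1 50.1] op 0.0096
turn [  0.11   0.36 -34.38] then shift [ 0.0295 -0.3069 -0.005 ] q6 at end -17.9
```

The plate is held level and centred on the tool. I turn 34.4° and carry it over the hub.

Emit:
servo_tool([
  [[0,0,-8.58],[0,0,0],0],
  [[0,0,-8.58],[0,0,0],0],
  [[0,0,-8.58],[0,0,0],0],
  [[0,0,-8.58],[0,0,0],0],
  [[0,0,0],[0.0042,-0.0438,0],0],
  [[0,0,0],[0.0042,-0.0438,0],0],
  [[0,0,0],[0.0042,-0.0438,0],0],
  [[0,0,0],[0.0042,-0.0438,0],0],
  [[0,0,0],[0.0042,-0.0438,0],0],
  [[0,0,0],[0.0042,-0.0438,0],0],
  [[0,0,0],[0.0042,-0.0438,0],0],
  [[0,0,0],[0,0,0],0],
])

```text
time: 16.95
ee_pos: [0.5171, 0.0048, 0.1505]
tcp_rot: [-179.9, -0.1, -161.3]
wrist_force: [0.7, 0.2, -2.8]
opening: 0.0096
grasp_force: 108.4
```

Emit:
servo_tool([
  [[0,0,0],[0,0,0],0],
  [[0,0,0],[0,0,0],0],
])

```text
time: 17.15
ee_pos: [0.5167, 0.0096, 0.1514]
tcp_rot: [-180.0, 0.0, -161.0]
wrist_force: [-0.0, 0.6, -2.1]
opening: 0.0095
grasp_force: 108.4
```

```bash
python3 held2.py .5186 .0097 .036 199
```

```text
11120 slope along plate x,y -0.22 -0.16 z at tcp minus tcp -0.0086
plate [538.2  16.3] [117.6 100.7] 18.92
in tool-aligned plate axes from tcp: x [-36.3  34.5] y [-50.7  48.9] (ideal -35..95, -50..50)
pose [0.5167 0.01   0.1517] [-1.7996e+02  3.0000e-02 -1.6100e+02] q [  1.1  -0.5  -4.4  86.1  -0.  -17.9] op 0.0099
turn [-0.04  0.03  0.  ] then shift [-0.0017 -0.0008  0.1157] q6 at end -17.9
```

Emit:
servo_tool([
  [[0,0,0],[-0.0023,-0.0004,0],0],
  [[0,0,0],[0,0,0.025],0],
  [[0,0,0],[0,0,0.025],0],
  [[0,0,0],[0,0,0.025],0],
  [[0,0,0],[0,0,0.02],0],
  [[0,0,0],[0,0,0.01],0],
  [[0,0,0],[0,0,0.003],0],
  [[0,0,0],[0,0,0],0],
])

```text
time: 18.0
ee_pos: [0.52, 0.0097, 0.0449]
tcp_rot: [-179.9, 0.1, -161.0]
wrist_force: [0.0, -0.4, -1.9]
opening: 0.0095
grasp_force: 108.4
```

Emit:
servo_tool([
  [[0,0,0],[0,0,0.001],0],
  [[0,0,0],[0,0,0.001],0],
  [[0,0,0],[0,0,0.001],0],
  [[0,0,0],[0,0,0],0],
])

```text
time: 18.4
ee_pos: [0.5198, 0.0093, 0.0416]
tcp_rot: [-179.9, 0.1, -161.1]
wrist_force: [-0.5, -0.3, -2.0]
opening: 0.0097
grasp_force: 108.4
```

Emit:
servo_tool([
  [[0,0,0],[0,0,0.001],0],
  [[0,0,0],[0,0,0.001],0],
  [[0,0,0],[0,0,0.001],0],
  [[0,0,0],[0,0,0],0],
])

```text
time: 18.8
ee_pos: [0.5196, 0.0094, 0.0382]
tcp_rot: [-179.9, 0.1, -161.1]
wrist_force: [0.6, 0.5, -1.5]
opening: 0.0098
grasp_force: 108.4
```

Emit:
servo_tool([
  [[0,0,0],[0,0,0.001],0],
  [[0,0,0],[0,0,0.001],0],
  [[0,0,0],[0,0,0],0],
])

```text
time: 19.1
ee_pos: [0.5199, 0.0093, 0.0374]
tcp_rot: [-179.9, 0.1, -161.1]
wrist_force: [-3.8, -0.3, 5.7]
opening: 0.0095
grasp_force: 109.6
```

The touch-down force is 5.7 N, so the template is seated. I release it, rise and check.

Emit:
servo_tool([
  [[0,0,0],[0,0,0],45],
  [[0,0,0],[0,0,0],45],
  [[0,0,0],[0,0,0],45],
  [[0,0,0],[0,0,0],45],
  [[0,0,0],[0,0,-0.02],45],
  [[0,0,0],[0,0,-0.04],45],
  [[0,0,0],[0,0,-0.05],45],
  [[0,0,0],[0,0,-0.04],70],
  [[0,0,0],[0,0,0],70],
  [[0,0,0],[0,0,0],70],
], force=60)

```text
time: 20.1
ee_pos: [0.52, 0.0095, 0.1872]
tcp_rot: [-179.9, 0.2, -161.1]
wrist_force: [0.0, 0.5, -0.7]
opening: 0.0593
grasp_force: 0.0
```

```bash
cat > chk2.py <<'E'
from h import *
c=calibration("wrist"); im,d=camera("wrist"); save("chk2.png",im)
P=cloud("wrist",d,d<.6,c); Rj=np.array([[.9455,.3256],[-.3256,.9455]])
def fitp(P,lo,hi,n):
    t=P[(P[:,2]>lo)&(P[:,2]<hi)]; L=(t[:,:2]-[.5753,.0292])@Rj.T*1000; k=(abs(L[:,0]+30)<80)&(abs(L[:,1])<60); t=t[k];L=L[k]
    A=np.linalg.lstsq(np.c_[L,np.ones(len(L))],t[:,2]*1000,rcond=None)[0]; rc=cv2.minAreaRect(L.astype(np.float32)); print(n,len(L),"slope",np.degrees(A[:2]).round(2),"z",np.median(t[:,2]).round(4),np.round(rc[0],1),np.round(rc[1],1),round(rc[2],2),"x",np.percentile(L[:,0],[.3,99.7]).round(1),"y",np.percentile(L[:,1],[.3,99.7]).round(1))
fitp(P,.0255,.034,"template (want -30,0)")
q=P[(P[:,2]>.088)&(P[:,2]<.1)&(np.hypot(P[:,0]-.575,P[:,1]-.029)<.03)]
print("cap top",(q.max(0)/2+q.min(0)/2).round(4),np.ptp(q,axis=0).round(3),np.median(q[:,2]).round(4))
im,d=camera("top")
P=cloud("top",d,d>0); fitp(P,.0255,.034,"top-cam template")
hsv=cv2.cvtColor(im,cv2.COLOR_RGB2HSV)
from go import plan
plan([.5753,.0292,.15],199)
E
python3 chk2.py
```

```text
template (want -30,0) 7186 slope [ 0.03 -0.05] z 0.0291 [-29.8   4. ] [111.1 130.2] 89.99 x [-94.4  34.8] y [-51.4  56.2]
cap top [0.5746 0.0291 0.0919] [0.036 0.038 0.008] 0.0931
top-cam template 313 slope [ 0.24 -0.25] z 0.0294 [-28.8  36.1] [ 40.9 133.6] 80.11 x [-94.9  33.9] y [ 5.6 48.3]
pose [0.519  0.0095 0.1852] [-179.96    0.   -161.06] q [  1.1   0.   -0.2  89.8  -0.  -17.9] op 0.0599
turn [-0.04  0.   -0.06] then shift [-0.0596  0.0003  0.0352] q6 at end -16.1
```

View pics/chk2.png

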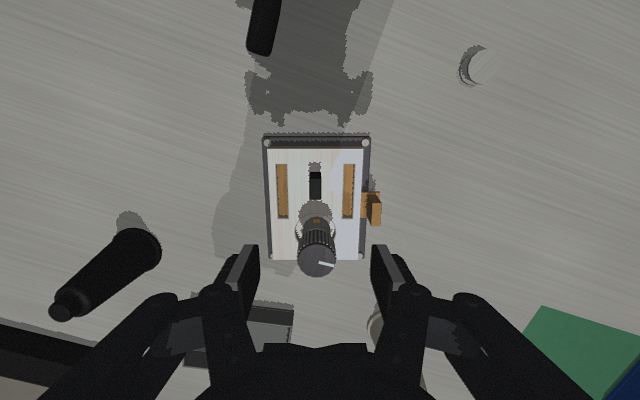

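The template is flat (slopes under 0.05°) and square. Its black grip is at (315,183) towards the robot, the tab is on the jig's left, and the cap is free at (317,250). I go over the cap and wind the wrist back to leave turning room.

Emit:
servo_tool([
  [[0,0,0],[-0.03,0.0003,0],70],
  [[0,0,0],[-0.0292,0,0],70],
  [[0,0,-8.5],[0,0,0],70],
  [[0,0,-8.5],[0,0,0],70],
  [[0,0,-8.5],[0,0,0],70],
  [[0,0,-8.5],[0,0,0],70],
  [[0,0,-8.5],[0,0,0],70],
  [[0,0,-8.5],[0,0,0],70],
  [[0,0,-8.5],[0,0,0],70],
  [[0,0,-8.5],[0,0,0],70],
  [[0,0,-8.5],[0,0,0],70],
  [[0,0,-8.5],[0,0,0],70],
])

```text
time: 21.4
ee_pos: [0.5747, 0.0289, 0.1846]
tcp_rot: [179.9, -0.0, -75.7]
wrist_force: [0.1, -0.5, 0.3]
opening: 0.0596
grasp_force: 0.0
```

Emit:
servo_tool([
  [[0,0,-8.5],[0,0,0.035],70],
  [[0,0,-8.5],[0,0,0],70],
  [[0,0,0],[0,0,0],70],
])

```text
time: 21.7
ee_pos: [0.5742, 0.0289, 0.149]
tcp_rot: [179.9, 0.0, -58.9]
wrist_force: [-0.3, -0.3, 0.9]
opening: 0.0599
grasp_force: 0.0
```

Run:
```python
from h import *
from go import plan
c=calibration("wrist"); im,d=camera("wrist"); P=cloud("wrist",d,d<.6,c); q=P[(P[:,2]>.090)&(P[:,2]<.097)&(np.hypot(P[:,0]-.575,P[:,1]-.029)<.026)]
print("cap top",(q.max(0)/2+q.min(0)/2).round(4),np.ptp(q,axis=0).round(3))
for r in mark_of("cap_top","wrist")[:1]: print(w("wrist",r["xyz"],c).round(4))
o=get_obs(); plan([.5752,.0291,.062],o["tcp_rot"][2])
```

```text
cap top [0.576  0.0287 0.0925] [0.037 0.035 0.005]
[0.5734 0.0232 0.0911]
pose [0.5752 0.0289 0.1509] [-1.7997e+02 -6.0000e-02 -5.9320e+01] q [   2.9    7.6    4.    86.4   -0.  -117.8] op 0.0595
turn [-0.03 -0.06  0.  ] then shift [-0.0001 -0.0001  0.0889] q6 at end -117.8
```

Emit:
servo_tool([
  [[0,0,0],[0,0,0.03],70],
  [[0,0,0],[0,0,0.03],70],
  [[0,0,0],[0,0,0.02],70],
  [[0,0,0],[0,0,0.008],70],
  [[0,0,0],[0,0,0],0],
  [[0,0,0],[0,0,0],0],
  [[0,0,0],[0,0,0],0],
  [[0,0,0],[0,0,0],0],
  [[0,0,0],[0,0,0],0],
  [[0,0,0],[0,0,0],0],
], force=60)

```text
time: 22.8
ee_pos: [0.576, 0.0289, 0.0647]
tcp_rot: [-179.9, -0.1, -59.1]
wrist_force: [-2.7, -0.3, 6.5]
opening: 0.0344
grasp_force: 60.1
```

Emit:
servo_tool([
  [[0,0,3],[0,0,0.0001],0],
  [[0,0,8.5],[0,0,0.0002],0],
  [[0,0,8.5],[0,0,0.0002],0],
  [[0,0,8.5],[0,0,0.0002],0],
  [[0,0,0],[0,0,0],0],
])

```text
time: 23.3
ee_pos: [0.5755, 0.0287, 0.0639]
tcp_rot: [-179.9, -0.1, -87.9]
wrist_force: [-6.0, -1.8, 7.6]
opening: 0.0347
grasp_force: 60.6
```

```bash
cat > st.py <<'E'
from h import *
o=get_obs(); print(o["time"],o["ee_pos"].round(4),o["tcp_rot"].round(2),"q6",o["q"][5].round(2),"F",o["wrist_force"].round(2),"T",o["torque"].round(3),"j6",o["joint_efforts"][5].round(3),"op",round(o["opening"],4))
E
python3 st.py
```

```text
23.3 [0.5755 0.0287 0.0639] [-1.7986e+02 -6.0000e-02 -8.7880e+01] q6 -89.23 F [-5.97 -1.82  7.61] T [-0.262  1.283 -0.061] j6 1.865 op 0.0347
```

Emit:
servo_tool([
  [[0,0,8.5],[0,0,0.0002],0],
  [[0,0,8.5],[0,0,0.0002],0],
  [[0,0,8.5],[0,0,0.0002],0],
  [[0,0,8.5],[0,0,0.0002],0],
  [[0,0,8.5],[0,0,0.0002],0],
  [[0,0,8.5],[0,0,0.0002],0],
  [[0,0,8.5],[0,0,0.0002],0],
  [[0,0,8.5],[0,0,0.0002],0],
  [[0,0,8.5],[0,0,0.0002],0],
  [[0,0,8.5],[0,0,0.0002],0],
])

```text
time: 24.3
ee_pos: [0.5746, 0.0295, 0.062]
tcp_rot: [180.0, 0.0, -172.9]
wrist_force: [-11.7, 2.7, 11.3]
opening: 0.0345
grasp_force: 60.9
```

```bash
python3 st.py
```

```text
24.3 [0.5746 0.0295 0.062 ] [ 1.7997e+02  5.0000e-02 -1.7289e+02] q6 -4.19 F [-11.74   2.7   11.25] T [0.658 2.293 0.069] j6 -2.378 op 0.0345
```

Emit:
servo_tool([
  [[0,0,8.5],[0,0,0.0002],0],
  [[0,0,8.5],[0,0,0.0002],0],
  [[0,0,8.5],[0,0,0.0002],0],
])

```text
time: 24.6
ee_pos: [0.5746, 0.0299, 0.0614]
tcp_rot: [179.9, 0.0, 161.6]
wrist_force: [-10.5, 5.3, 11.3]
opening: 0.0345
grasp_force: 61.0
```

```bash
python3 st.py
```

```text
24.6 [0.5746 0.0299 0.0614] [1.7991e+02 2.0000e-02 1.6163e+02] q6 21.31 F [-10.52   5.31  11.33] T [1.064 2.232 0.064] j6 -2.38 op 0.0345
```

Torque is 0.064 N m, which is the thread friction, so the cap is turning (139° so far). I continue, watching for the stop.

Emit:
servo_tool([
  [[0,0,7],[0,0,0.0001],0],
  [[0,0,7],[0,0,0.0001],0],
  [[0,0,7],[0,0,0.0001],0],
])

```text
time: 24.9
ee_pos: [0.5748, 0.0302, 0.061]
tcp_rot: [179.9, -0.0, 140.7]
wrist_force: [-9.1, 6.0, 10.5]
opening: 0.0345
grasp_force: 60.8
```

```bash
python3 st.py
```

```text
24.9 [0.5748 0.0302 0.061 ] [ 1.7988e+02 -3.0000e-02  1.4071e+02] q6 42.25 F [-9.08  5.98 10.51] T [1.289 1.968 0.111] j6 -1.95 op 0.0345
```

Emit:
servo_tool([
  [[0,0,5],[0,0,0.0001],0],
  [[0,0,5],[0,0,0.0001],0],
])

```text
time: 25.1
ee_pos: [0.5749, 0.0303, 0.0608]
tcp_rot: [179.9, -0.0, 130.8]
wrist_force: [-9.5, 7.4, 10.0]
opening: 0.0348
grasp_force: 60.8
```

```bash
python3 st.py
```

```text
25.1 [0.5749 0.0303 0.0608] [ 1.7987e+02 -5.0000e-02  1.3079e+02] q6 52.17 F [-9.46  7.4   9.95] T [1.421 1.871 0.06 ] j6 -1.336 op 0.0348
```

Emit:
servo_tool([
  [[0,0,5],[0,0,0.0001],0],
  [[0,0,5],[0,0,0.0001],0],
])

```text
time: 25.3
ee_pos: [0.575, 0.0304, 0.0606]
tcp_rot: [179.9, -0.1, 120.8]
wrist_force: [-8.8, 7.9, 8.9]
opening: 0.0347
grasp_force: 60.7
```

```bash
python3 st.py
```

```text
25.3 [0.575  0.0304 0.0606] [ 1.7986e+02 -7.0000e-02  1.2080e+02] q6 62.17 F [-8.76  7.88  8.92] T [1.503 1.721 0.028] j6 -1.379 op 0.0347
```

Emit:
servo_tool([
  [[0,0,5],[0,0,0.0001],0],
  [[0,0,5],[0,0,0.0001],0],
  [[0,0,0],[0,0,0],0],
])

```text
time: 25.6
ee_pos: [0.5757, 0.029, 0.0605]
tcp_rot: [179.9, 0.1, 110.9]
wrist_force: [-4.8, -1.5, 8.5]
opening: 0.0346
grasp_force: 60.6
```

```bash
python3 st.py
```

```text
25.6 [0.5757 0.029  0.0605] [1.7986e+02 1.1000e-01 1.1086e+02] q6 72.06 F [-4.81 -1.5   8.45] T [-0.222  1.042  0.973] j6 2.102 op 0.0346
```

Emit:
servo_tool([
  [[0,0,5],[0,0,0.0001],0],
  [[0,0,5],[0,0,0.0001],0],
  [[0,0,0],[0,0,0],0],
])

```text
time: 25.9
ee_pos: [0.5759, 0.0276, 0.0605]
tcp_rot: [179.8, 0.2, 100.8]
wrist_force: [-3.7, -8.4, 9.4]
opening: 0.0346
grasp_force: 60.7
```

```bash
python3 st.py
```

```text
25.9 [0.5759 0.0276 0.0605] [179.85   0.23 100.79] q6 82.05 F [-3.73 -8.43  9.44] T [-1.633  0.974  1.015] j6 2.143 op 0.0346
```

Emit:
servo_tool([
  [[0,0,5],[0,0,0.0001],0],
  [[0,0,5],[0,0,0.0001],0],
  [[0,0,0],[0,0,0],0],
])

```text
time: 26.2
ee_pos: [0.5756, 0.0297, 0.0603]
tcp_rot: [179.8, -0.1, 90.9]
wrist_force: [-7.3, 3.4, 10.0]
opening: 0.0347
grasp_force: 61.2
```

```bash
python3 st.py
```

```text
26.2 [0.5756 0.0297 0.0603] [ 1.7983e+02 -5.0000e-02  9.0870e+01] q6 92.06 F [-7.32  3.42 10.02] T [0.741 1.278 0.806] j6 1.911 op 0.0347
```

Torque jumped to about 1 N m between yaw 121° and 111°, so the cap is bottomed and the pads are slipping. I unwind in small steps to find where the torque vanishes, and count the quarter turn from there.

Emit:
servo_tool([
  [[0,0,-1],[0,0,0],0],
  [[0,0,0],[0,0,0],0],
])

```text
time: 26.4
ee_pos: [0.5756, 0.0297, 0.0603]
tcp_rot: [179.8, -0.0, 92.0]
wrist_force: [-5.6, 3.3, 9.5]
opening: 0.0342
grasp_force: 61.2
```

```bash
python3 st.py
```

```text
26.4 [0.5756 0.0297 0.0603] [ 1.7984e+02 -4.0000e-02  9.2040e+01] q6 90.9 F [-5.62  3.29  9.45] T [0.694 1.239 0.447] j6 0.262 op 0.0342
```

Emit:
servo_tool([
  [[0,0,-1],[0,0,0],0],
  [[0,0,0],[0,0,0],0],
])

```text
time: 26.6
ee_pos: [0.5756, 0.0297, 0.0604]
tcp_rot: [179.8, -0.0, 93.0]
wrist_force: [-7.4, 3.6, 9.9]
opening: 0.034
grasp_force: 61.2
```

```bash
python3 st.py
```

```text
26.6 [0.5756 0.0297 0.0604] [ 1.7983e+02 -4.0000e-02  9.3010e+01] q6 89.92 F [-7.4   3.61  9.87] T [0.736 1.287 0.139] j6 -0.063 op 0.034
```

Emit:
servo_tool([
  [[0,0,-1],[0,0,0],0],
  [[0,0,0],[0,0,0],0],
])

```text
time: 26.8
ee_pos: [0.5756, 0.0297, 0.0603]
tcp_rot: [179.8, -0.0, 94.0]
wrist_force: [-6.0, 2.8, 10.5]
opening: 0.0344
grasp_force: 61.2
```

```bash
python3 st.py
```

```text
26.8 [0.5756 0.0297 0.0603] [ 1.7983e+02 -4.0000e-02  9.3990e+01] q6 88.94 F [-5.99  2.81 10.48] T [ 0.77   1.359 -0.017] j6 -0.23 op 0.0344
```

Emit:
servo_tool([
  [[0,0,-8.5],[0,0,-0.0002],0],
  [[0,0,-8.5],[0,0,-0.0002],0],
  [[0,0,-8.5],[0,0,-0.0002],0],
  [[0,0,-8.5],[0,0,-0.0002],0],
  [[0,0,-8.5],[0,0,-0.0002],0],
  [[0,0,-8.5],[0,0,-0.0002],0],
  [[0,0,-8.5],[0,0,-0.0002],0],
  [[0,0,-8.5],[0,0,-0.0002],0],
  [[0,0,-8.5],[0,0,-0.0002],0],
  [[0,0,-8.5],[0,0,-0.0002],0],
  [[0,0,-5],[0,0,-0.0001],0],
  [[0,0,0],[0,0,0],0],
])

```text
time: 28.0
ee_pos: [0.5755, 0.0298, 0.0623]
tcp_rot: [179.9, 0.2, -175.9]
wrist_force: [-6.6, 3.5, 9.4]
opening: 0.0348
grasp_force: 61.1
```

```bash
python3 st.py
python3 - <<'E'
from h import *
for cam in("side","top"):
    im,d=camera(cam)
    for n in ("cap_top","end_cap","separator","template","template_grip","separator_tab"):
        for r in mark_of(n,cam)[:1]: print(cam,n,round(r["score"],2),w(cam,r["xyz"]).round(4))
E
```

```text
28.0 [0.5755 0.0298 0.0623] [ 1.7994e+02  1.5000e-01 -1.7585e+02] q6 -1.22 F [-6.64  3.51  9.41] T [0.918 1.423 0.121] j6 -1.114 op 0.0348
side cap_top 0.39 [6.931e-01 1.783e-01 1.000e-04]
side end_cap 0.54 [0.5205 0.0098 0.0613]
side separator 0.49 [0.5737 0.0332 0.0233]
side template 0.96 [0.5741 0.0286 0.0248]
side template_grip 0.94 [0.3103 0.4065 0.0382]
side separator_tab 0.5 [0.5268 0.0847 0.0586]
top separator 0.39 [ 0.6939  0.1769 -0.0021]
top template 0.74 [0.2673 0.3663 0.0012]
top template_grip 0.69 [0.3091 0.4023 0.0339]
top separator_tab 0.54 [0.5264 0.0775 0.0551]
```

Yaw is now 184.1°, exactly a quarter turn back from the stop. The cap is still gripped at 61 N, and the 2 mm rise matches the thread. I hand in.

```bash
python3 -c "from workcell import job_done; print(job_done())"
```

```text
the job is handed in; nothing more can be done
None
```

The job is handed in at 28 s. The separator and then the white template are stacked flat on the jig, each about 1.5 mm off centre by the camera. The end cap was screwed to its stop, backed off 90° and is still gripped; nothing else was handled or knowingly touched.

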